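# Find the rattling tin

## Task

Three identical sealed tins are ready to go out, but in one of them a ball is rolling about loose. Working from left to right, pick up each tin, give it a brisk shake clear of the worktop and stand it back where it was (the last may stay in hand if it is the one), then hold out the tin that rattles over the middle of the white tray, level, lid up and still, about a hand's width above it. Leave everything else where it is, and finish while still holding the tin: do not put it down.

Things in the scene. Friction and masses are not known exactly. Their poses are not given: they have to be found in the camera images.
- tin_a_centre (a point): centre, 30 mm up, of one of three outwardly identical sealed tins: green with a plain green lid (fixed on), thin steel rim, blank pale label on each long side; 140 mm long (its x), 56 mm wide (its y; grasp across it from above), 60 mm high, z up through the lid. They stand in a row on the worktop from left (+y) to right (-y), about 0.26 m apart, long sides roughly along world x; which named tin stands where varies
- tin_b_centre (a point): centre, 30 mm up, of one of three outwardly identical sealed tins: green with a plain green lid (fixed on), thin steel rim, blank pale label on each long side; 140 mm long (its x), 56 mm wide (its y; grasp across it from above), 60 mm high, z up through the lid. They stand in a row on the worktop from left (+y) to right (-y), about 0.26 m apart, long sides roughly along world x; which named tin stands where varies
- tin_c_centre (a point): centre, 30 mm up, of one of three outwardly identical sealed tins: green with a plain green lid (fixed on), thin steel rim, blank pale label on each long side; 140 mm long (its x), 56 mm wide (its y; grasp across it from above), 60 mm high, z up through the lid. They stand in a row on the worktop from left (+y) to right (-y), about 0.26 m apart, long sides roughly along world x; which named tin stands where varies
- tin_a: the tin of tin_a_centre; origin under its centre. Weighs 0.3 to 0.85 kg at random, so weight tells nothing. One of the three, any, has a 36 mm, 150 g ball rolling freely inside, 94 mm from end to end lengthwise: tilted or shaken lengthwise it runs to the low or trailing end, knocks and shifts the balance; the others balance at their middle, nothing moves. Liner: the plate inside on which only a ball can rest
- tin_b: the tin of tin_b_centre; origin under its centre. Weighs 0.3 to 0.85 kg at random, so weight tells nothing. One of the three, any, has a 36 mm, 150 g ball rolling freely inside, 94 mm from end to end lengthwise: tilted or shaken lengthwise it runs to the low or trailing end, knocks and shifts the balance; the others balance at their middle, nothing moves. Liner: the plate inside on which only a ball can rest
- tin_c: the tin of tin_c_centre; origin under its centre. Weighs 0.3 to 0.85 kg at random, so weight tells nothing. One of the three, any, has a 36 mm, 150 g ball rolling freely inside, 94 mm from end to end lengthwise: tilted or shaken lengthwise it runs to the low or trailing end, knocks and shifts the balance; the others balance at their middle, nothing moves. Liner: the plate inside on which only a ball can rest
- tray_floor (a point): middle of the floor, 6 mm above the worktop, of the shallow white tray beyond the tins: 135 (its x) x 195 (its y) x 24 mm high, fixed to the worktop
- tray: the same white tray, origin at the centre of its underside
- label_roll: small white roll of label paper, 54 mm across, 32 mm high, loose; bystander, leave alone; origin under its centre
- masking_tape: roll of tan masking tape lying flat, 96 mm across, 25 mm high, loose; bystander, leave alone; origin under its centre
- salt_jar: jar with a red cap, 47 mm across, 97 mm high, loose; bystander, leave alone; origin under its centre
- steel_bowl: steel bowl, 124 mm across, 45 mm high, loose; bystander, leave alone; origin under its centre
Things that resemble listed ones, but are neither listed nor needed, are in the scene too. Leave any purple look-alike of the tin_b alone. What is shaped like the tin_c but blue is not meant.

How it is judged:
By the outcome, as a careful person would: the job done as asked, in the order asked, and still so for the second after the job is handed in, while the arm keeps its last pose, push and grip.
It also fails if it takes over 72 s, if anything falls off the work surface, if the arm or the gripper's body presses on something with over 40 N, if the wrist force passes 120 N, or if a joint passes its speed limit or range.

## Robot

A 7-joint arm with a two-finger parallel gripper is mounted at the origin on a cart in front of the work surface, level with it; the furniture and walls round the work are solid. World frame = base frame: x ahead of the robot, y to its left, z up, the work surface at z = 0. Lengths are in m, angles in rad, forces in N, time in s.
With the tool pointing down it reaches from about 0.425 to 0.875 m from the base axis. Payload 9.9 kg.
Tool frame: the origin (TCP) lies on the centre line of the jaws, within the pads' length; the fingertips stand 8 mm ahead of it and the grasp point (between the pads) lies 11 mm behind it; z points along the fingers, y is the direction in which the jaws open and shut (so a half turn about z gives the same grasp; the last joint's range is limited). The gripper opens to 85 mm and grips with 20 to 120 N. Pads are 22 mm wide; open, the fingers measure 114 mm over their backs; the gripper's body (76 mm by 85 mm) begins 54 mm behind the grasp point. The pads swing forward as they close: fully open they stand 13 mm farther back than shut.
Start: joints at [1.039, 0.576, 0.025, 1.437, -0.015, 1.129, -0.057], TCP at [0.292, -0.608, 0.239] pointing down, gripper open.
Joint ranges: [-2.76, 2.76], [-0.34, 2.15], [-1.52, 1.57], [0.19, 2.46], [-1.09, 4.23], [0.17, 1.99], [-2.82, 2.82]. Speed limits (rad/s): [2.22, 2.22, 3.01, 3.01, 3.14, 3.14, 3.14].

## Interface

Orientations are given as a unit quaternion [w, x, y, z].
In Python, from cell import manip gives the robot as it stands.
- The arm moves only by the shell command python3 -m jog 'ROWS'. ROWS is JSON, a list of rows, each a list of 3 entries, a list of its own where there are three numbers: the shift along the tool's x, y, z each as a share of 20 mm, from -1 to 1, then the turn, a rotation vector about the tool's x, y, z each as a share of 5 degrees, from -1 to 1, then the opening, from -1 (shut) to 1 (fully open). In form: [[[x, y, z], [ax, ay, az], claw], ...]. A call has 1 to 8 rows; each row shifts and turns the pose as measured when the row begins, along the tool's axes as they then stand; what a row does not reach is not made up. A row lasts 1/12 s, in which the tool goes at most 41.7 mm and 7.16 degrees, less where a joint would pass 70% of its speed; a pose out of reach is approached as far as the arm can. A call with a number of a shift or a turn outside -1 to 1 is refused whole. A call with a gripper value outside its range is refused whole. The fingers move at their own pace and stop on an object; the grip force is fixed at half the most. Time passes only in rows, so rows that do not move let the fingers close. It gives the time, the measured TCP pose, the force and the opening at its end, in the units of the state.
- manip.observe(): the state, without advancing time (a new reading comes with each control period).
- manip.camera(name): name is "side" or "top" or "wrist"; returns the picture (480x640x3 uint8, blue, green, red); there is no depth.
- manip.camera_model(name): a dict with "intrinsics" (3x3 intrinsics, pixels), "rvec" (rotation vector, rad) and "tvec" (3), from world to camera coordinates, as OpenCV has them. Camera axes: x right, y down, z forward; pixel columns grow to the right and rows downward; lengths in m; the calibration is good to about 2 mm. The wrist camera is an equidistant fisheye: a pixel r from the principal point sees the ray r / f radians off the axis. A picture is of the moment at which its call begins: read the wrist's pose just before it. camera_model takes no time and is no camera call; for the wrist camera it gives the pose at the moment of the call.
- manip.job_done(): hands the job in, once; it reports no verdict.
The state is a dict: "clock": time; "qpos": joint angles; "qvel": joint speeds; "effort": joint torques, N m; "ee_pos": TCP position; "orientation": TCP orientation; "ft_force": force on the tool from outside, world axes, zero at the start; "torque": the same for the moment, N m; "opening": opening from 0.0 (shut) to 1.0 (fully open).
Only numpy, scipy, OpenCV 4.12 (cv2) and the standard library are available. Lean on these libraries where they do the work, as an engineer would, in place of code of your own. Each camera call takes 0.05 s, during which the arm holds its last target.

## Working session

There is one attempt and no reset: what is moved stays moved. The work goes in short steps, Python scripts to look and compute and a shell command to move; the robot and the scene stay as the last step left them, time stands still between calls to the robot, and variables do not carry over. Pictures are saved under pics/ and viewed, and the job is handed in when it is done.

```bash
mkdir -p pics; ls
python3 - <<'E'
from cell import manip
import cv2,numpy as np
s=manip.observe()
for k,v in s.items(): print(k,np.round(v,3))
for n in("top","side"):
    cv2.imwrite(f"pics/{n}0.png",manip.camera(n))
    m=manip.camera_model(n); R=cv2.Rodrigues(np.array(m["rvec"],float))[0]
    print(n,np.round(m["intrinsics"],1).tolist(),"C",np.round(-R.T@np.array(m["tvec"]),3), np.round(R,2).tolist())
E
```

```text
pics
clock 0.0
qpos [ 1.039  0.577  0.025  1.438 -0.015  1.129 -0.057]
qvel [-0.     0.001 -0.001  0.     0.003 -0.    -0.   ]
effort [ 0.0000e+00 -7.6575e+01  2.2510e+00 -2.8596e+01  1.5000e-02  1.3000e-02
 -0.0000e+00]
ee_pos [ 0.292 -0.608  0.238]
orientation [-0.001  0.975  0.222 -0.   ]
ft_force [ 0.413 -0.239 -0.207]
torque [-0.034  0.012 -0.004]
opening 0.998
top [[570.0, 0.0, 319.0], [0.0, 570.0, 240.9], [0.0, 0.0, 1.0]] C [ 0.246 -0.035  1.642] [[0.02, -1.0, 0.01], [-0.98, -0.02, -0.18], [0.18, -0.0, -0.98]]
side [[536.4, 0.0, 315.9], [0.0, 536.4, 246.1], [0.0, 0.0, 1.0]] C [0.1   0.854 0.847] [[-0.88, -0.47, 0.02], [-0.31, 0.56, -0.77], [0.36, -0.68, -0.64]]
```

View pics/top0.png

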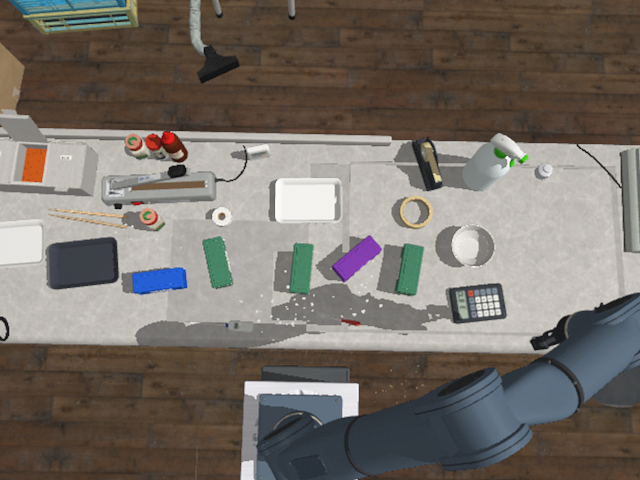

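View pics/side0.png

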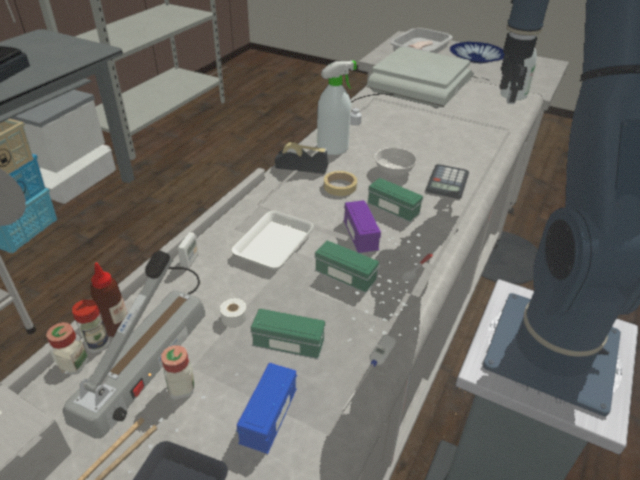

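Run:
```python
import cv2,numpy as np
i=cv2.imread("pics/top0.png")
a=[i[222:312,c:c+80] for c in (178,262,370)]
cv2.imwrite("pics/crop0.png",cv2.resize(np.hstack(a),None,fx=3.3,fy=3.3,interpolation=cv2.INTER_CUBIC))
cv2.imwrite("pics/crop1.png",cv2.resize(i[165:235,200:360],None,fx=5,fy=5,interpolation=cv2.INTER_CUBIC))
hsv=cv2.cvtColor(i,cv2.COLOR_BGR2HSV)
m=cv2.inRange(hsv,(65,80,40),(90,255,255))
n,l,st,ce=cv2.connectedComponentsWithStats(m)
for k in range(1,n):
    if st[k,4]>200:
        pts=np.argwhere(l==k)[:,::-1].astype(np.float32); print(st[k],ce[k],cv2.minAreaRect(pts))
```

```text
[203 237  29  52 951] [216.69505783 261.93059937] ((217.25119018554688, 262.3389892578125), (49.65839385986328, 20.46401023864746), 77.90524291992188)
[290 243  23  51 925] [301.01081081 268.11891892] ((300.98516845703125, 268.1485290527344), (18.90570831298828, 49.25434494018555), 5.710592269897461)
[395 244  28  51 959] [409.45881126 269.20959333] ((409.0403137207031, 269.2695617675781), (20.858020782470703, 49.42390060424805), 9.926244735717773)
```

View pics/crop0.png

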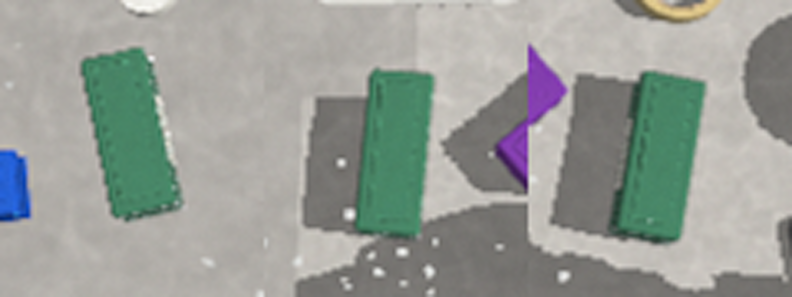

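View pics/crop1.png

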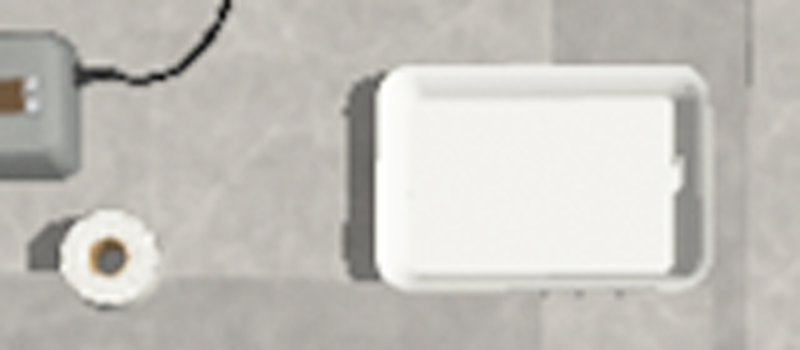

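```bash
cat > h.py <<'E'
import cv2,numpy as np
from cell import manip
def back(n,uv,z,m=None):
    m=m or manip.camera_model(n); R=cv2.Rodrigues(np.array(m["rvec"],float))[0]; t=np.array(m["tvec"],float)
    C=-R.T@t; d=R.T@np.linalg.inv(np.array(m["intrinsics"]))@np.array([uv[0],uv[1],1.]); return C+d*(z-C[2])/d[2]
def proj(n,P):
    m=manip.camera_model(n); return cv2.projectPoints(np.array(P,float).reshape(-1,3),np.array(m["rvec"],float),np.array(m["tvec"],float),np.array(m["intrinsics"],float),None)[0][:,0]
def tool():
    s=manip.observe(); q=np.array(s["orientation"]); from scipy.spatial.transform import Rotation as Rt
    return s,np.array(s["ee_pos"]),Rt.from_quat(q[[1,2,3,0]])
def box(p):
    x,y,a=p; c,s=np.cos(a),np.sin(a)
    return np.array([[x+c*u-s*v,y+s*u+c*v,z] for z in(0,.06) for u in(-.07,.07) for v in(-.028,.028)])
E
python3 - <<'E'
from h import *
from scipy.optimize import minimize
masks={}
for n in("top","side"):
    i=cv2.imread(f"pics/{n}0.png"); hsv=cv2.cvtColor(i,cv2.COLOR_BGR2HSV)
    m=cv2.inRange(hsv,(60,70,20),(95,255,255)); masks[n]=m
init=[(.53,.227),(.52,.04),(.52,-.25)]
init=[tuple(back("top",c,.06)[:2])+(a,) for c,a in(((217,262),.2),((301,268),-.1),((409,269),-.15))]
def cost(p,ns):
    t=0
    for n in ns:
        q=proj(n,box(p)); k=np.zeros((480*4,640*4),np.uint8)
        cv2.fillConvexPoly(k,cv2.convexHull(((q+.5)*4*16).astype(np.int32)),255,shift=4)
        k=cv2.resize(k,(640,480),interpolation=cv2.INTER_AREA)/255.
        x0,y0=(q.min(0)-8).astype(int);x1,y1=(q.max(0)+8).astype(int)
        m=masks[n][y0:y1,x0:x1]/255.;k=k[y0:y1,x0:x1]
        t+=np.maximum(m-k,0).sum()*1.5+np.maximum(k-m,0).sum()
    return t
for p in init:
    for ns in(("top",),("side",),("top","side")):
        r=minimize(cost,p,args=(ns,),method="Nelder-Mead",options=dict(initial_simplex=np.array(p)+np.array([[0,0,0],[.015,0,0],[0,.015,0],[0,0,.15]]),maxiter=150))
        print(ns,np.round(r.x,4),round(r.fun))
P=[back("top",(200+u/5,165+v/5),.024) for u,v in((377,68),(713,68),(377,290),(713,290))]
print(np.round(P,3),np.mean(P,0))
for nm,uv,z in(("roll",(221,215),.032),("tape",(416,211),.025),("bowl",(472,246),.045),("jar?",(149,219),.097)): print(nm,back("top",uv,z))
E
```

```text
('top',) [0.4793 0.2473 0.3015] 212
('side',) [0.4941 0.2114 0.4536] 1491
('top', 'side') [0.4787 0.2458 0.3034] 1893
('top',) [ 0.4663  0.0079 -0.046 ] 127
('side',) [ 0.4842 -0.0493 -0.1294] 1223
('top', 'side') [ 0.4683  0.0076 -0.0713] 1495
('top',) [ 0.4693 -0.2986 -0.2116] 198
('side',) [ 0.487  -0.3679  0.0293] 1005
('top', 'side') [ 0.472  -0.2993 -0.211 ] 1306
[[ 0.732  0.091  0.024]
 [ 0.737 -0.107  0.024]
 [ 0.598  0.086  0.024]
 [ 0.603 -0.109  0.024]] [ 0.66729609 -0.00978875  0.024     ]
roll [0.61660929 0.24366995 0.032     ]
tape [ 0.64294116 -0.32263676  0.025     ]
bowl [ 0.53905468 -0.4778457   0.045     ]
jar? [0.58581656 0.43098586 0.097     ]
```

```bash
cat > ov.py <<'E'
from h import *
import sys
ps=eval(sys.argv[1]); out=sys.argv[2]
t=[]
for n,S in(("top",5),("side",3)):
    i=cv2.imread(f"pics/{n}0.png")
    for p in ps:
        q=proj(n,box(p)); c=q.mean(0).astype(int); w,h=(26,32) if n=="top" else (44,54)
        cr=cv2.resize(i[c[1]-h:c[1]+h,c[0]-w:c[0]+w],None,fx=S,fy=S,interpolation=cv2.INTER_CUBIC)
        Q=((q-[c[0]-w,c[1]-h]+.5)*S).astype(int)
        for a,b in((0,1),(1,3),(3,2),(2,0),(4,5),(5,7),(7,6),(6,4),(0,4),(1,5),(2,6),(3,7)):
            cv2.line(cr,tuple(map(int,Q[a])),tuple(map(int,Q[b])),(0,0,255) if a>=4 else (0,255,255),1)
        t.append(cv2.resize(cr,(260,300 if n=="top" else 300)))
cv2.imwrite(out,np.vstack([np.hstack(t[:3]),np.hstack(t[3:])]))
E
python3 ov.py "[(.4793,.2473,.3015),(.4663,.0079,-.046),(.4693,-.2986,-.2116)]" pics/ov1.png
```

```text
(no output)
```

View pics/ov1.png

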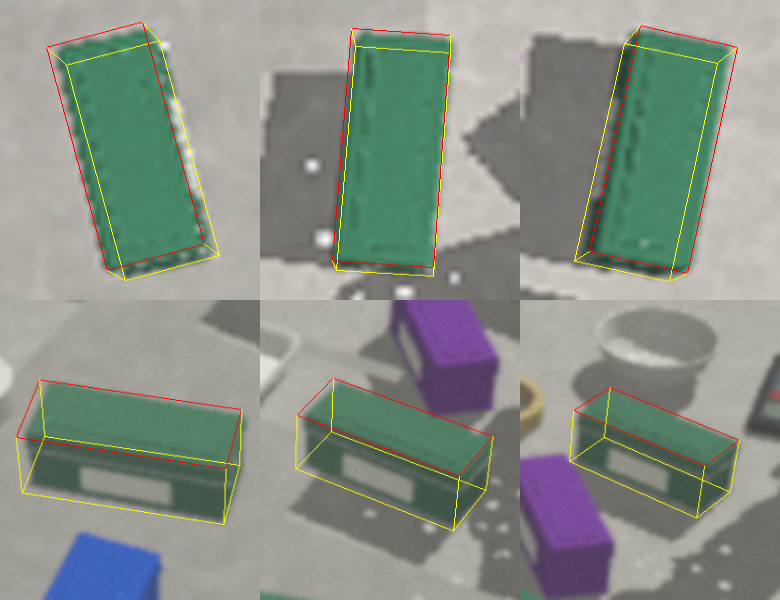

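```bash
cat > to.py <<'E'
# to.py x y z yaw_deg : prints needed shift (tool axes, units 20mm) and turn (units 5deg)
from h import *
import sys
from scipy.spatial.transform import Rotation as Rt
x,y,z,a=map(float,sys.argv[1:5]); s,p,R=tool()
a=np.radians(a); T=Rt.from_matrix(np.array([[np.cos(a),np.sin(a),0],[np.sin(a),-np.cos(a),0],[0,0,-1]]))
d=R.inv().apply(np.array([x,y,z])-p)/.02; w=np.degrees((R.inv()*T).as_rotvec())/5
M=R.as_matrix()
print("t",round(s["clock"],2),"p",np.round(p,4),"yaw",round(np.degrees(np.arctan2(M[1,0],M[0,0])),2),"tilt",np.round(np.degrees(M[:2,2]),2),"F",np.round(s["ft_force"],2),"T",np.round(s["torque"],3),"op",round(s["opening"],3))
print("shift",np.round(d,2),"turn",np.round(w,2), "q7",round(s["qpos"][6],2))
E
python3 -m jog '[[[1,-0.55,0],[0,0,0.3],1],[[1,-0.55,0],[0,0,0.3],1],[[1,-0.55,0],[0,0,0.3],1],[[1,-0.55,0],[0,0,0.3],1],[[1,-0.55,0],[0,0,0.3],1],[[1,-0.55,0],[0,0,0.3],1],[[1,-0.55,0],[0,0,0.3],1],[[1,-0.55,0],[0,0,0.3],1]]'; python3 to.py .5 -.25 .238 14.3;python3 to.py .474 .243 .15 14.3
```

```text
clock: 0.77
ee_pos: [0.4083, -0.4689, 0.234]
orientation: [-0.003, 0.994, 0.109, -0.004]
ft_force: [0.2, -0.8, 0.9]
opening: 1.001
t 0.77 p [ 0.4083 -0.4689  0.234 ] yaw 12.46 tilt [-0.5   0.26] F [ 0.19 -0.84  0.94] T [-0.034 -0.028 -0.044] op 1.001
shift [ 6.84 -9.7  -0.19] turn [-0.07  0.09 -0.37] q7 -0.54
t 0.77 p [ 0.4083 -0.4689  0.234 ] yaw 12.46 tilt [-0.5   0.26] F [ 0.19 -0.84  0.94] T [-0.034 -0.028 -0.044] op 1.001
shift [ 10.92 -34.02   4.33] turn [-0.07  0.09 -0.37] q7 -0.54
```

```bash
python3 -m jog '[[[0.7,-1,0],[0,0,-0.05],1],[[0.7,-1,0],[0,0,-0.05],1],[[0.7,-1,0],[0,0,-0.05],1],[[0.7,-1,0],[0,0,-0.05],1],[[0.7,-1,0],[0,0,-0.05],1],[[0.7,-1,0],[0,0,-0.05],1],[[0.7,-1,0],[0,0,0],1],[[0.7,-1,0],[0,0,0],1]]' >/dev/null; python3 -m jog '[[[0.2,-1,0],[0,0,0],1],[[0.2,-1,0],[0,0,0],1],[[0.2,-1,0],[0,0,0],1],[[0.2,-1,0],[0,0,0],1],[[0.2,-1,0],[0,0,0],1],[[0.2,-1,0],[0,0,0],1],[[0.2,-1,0],[0,0,0],1],[[0.2,-1,0],[0,0,0],1]]'>/dev/null;python3 -m jog '[[[0.2,-1,0],[0,0,0],1],[[0.2,-1,0],[0,0,0],1],[[0.2,-1,0],[0,0,0],1],[[0.2,-1,0],[0,0,0],1],[[0.2,-1,0],[0,0,0],1],[[0.2,-1,0],[0,0,0],1],[[0.2,-1,0],[0,0,0],1],[[0.2,-1,0],[0,0,0],1]]'; python3 to.py .474 .243 .15 14.3
```

```text
clock: 2.77
ee_pos: [0.4643, 0.0668, 0.2305]
orientation: [-0.006, 0.992, 0.123, -0.01]
ft_force: [0.4, -0.3, -0.9]
opening: 1.002
t 2.77 p [0.4643 0.0668 0.2305] yaw 14.19 tilt [-1.2   0.53] F [ 0.43 -0.31 -0.94] T [ 0.022 -0.038  0.051] op 1.002
shift [ 2.7  -8.37  4.09] turn [-0.16  0.21 -0.02] q7 -1.58
```

```bash
python3 -m jog '[[[0.3,-1,0.2],[-0.05,0.05,0],1],[[0.3,-1,0.2],[-0.05,0.05,0],1],[[0.3,-1,0.2],[-0.05,0.05,0],1],[[0.3,-1,0.2],[0,0.05,0],1],[[0.3,-1,0.2],[0,0,0],1],[[0.3,-1,0.2],[0,0,0],1],[[0.3,-1,0.2],[0,0,0],1],[[0.3,-1,0.2],[0,0,0],1]]'; python3 to.py .474 .243 .15 14.3
python3 - <<'E'
from h import *
m=manip.camera_model("wrist"); i=manip.camera("wrist"); cv2.imwrite("pics/w1.png",i)
print(m)
import pickle; pickle.dump(m,open("w1.pkl","wb"))
E
```

```text
clock: 3.43
ee_pos: [0.4693, 0.2416, 0.1969]
orientation: [0.0, 0.992, 0.123, -0.001]
ft_force: [0.3, 0.3, 0.6]
opening: 0.998
t 3.43 p [0.4693 0.2416 0.1969] yaw 14.17 tilt [-0.08 -0.04] F [0.34 0.28 0.55] T [-0.073 -0.029 -0.005] op 0.998
shift [ 0.25 -0.01  2.34] turn [ 0.    0.02 -0.03] q7 -1.95
{'intrinsics': array([[371.64829954,   0.        , 317.44124759],
       [  0.        , 371.64829954, 242.49501931],
       [  0.        ,   0.        ,   1.        ]]), 'rvec': array([-2.27692988,  1.77343729,  0.27345818]), 'tvec': array([0.12011658, 0.46431631, 0.49578678])}
```

View pics/w1.png

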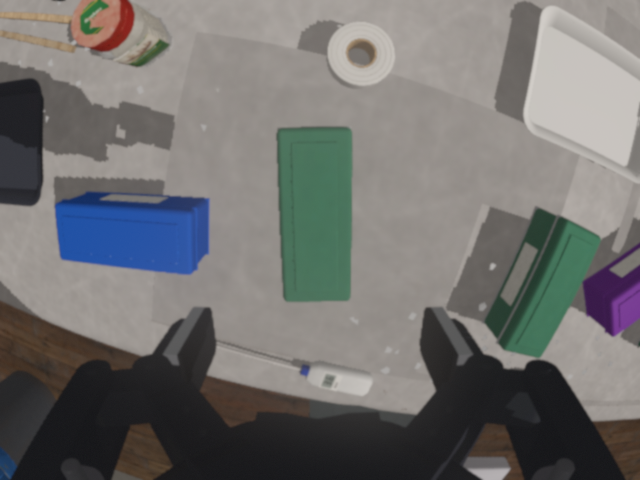

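```bash
cat >> h.py <<'E'
def wback(m,uv,z):
    K=np.array(m["intrinsics"]); D=np.array([uv],float)[:,None]
    n=cv2.fisheye.undistortPoints(D,K,np.zeros(4))[0,0]
    R=cv2.Rodrigues(np.array(m["rvec"],float))[0]; C=-R.T@np.array(m["tvec"],float); d=R.T@np.array([n[0],n[1],1]); return C+d*(z-C[2])/d[2]
def rect(m,c,z=.06):
    P=np.array([wback(m,u,z)[:2] for u in c]); 
    a=(P[0]+P[1]-P[2]-P[3]); print("centre",np.round(P.mean(0),4),"yaw",round(np.degrees(np.arctan2(a[1],a[0])),1),"sides",np.round([np.linalg.norm(P[i]-P[(i+1)%4]) for i in range(4)],3))
E
python3 - <<'E'
from h import *
import pickle
m=pickle.load(open("w1.pkl","rb"))
rect(m,[(278,128),(352,127),(350,300),(285,300)])
rect(m,[(562,217),(600,237),(541,355),(500,340)])
E
```

```text
centre [0.4795 0.246 ] yaw 14.9 sides [0.053 0.137 0.053 0.136]
centre [0.4698 0.0136] yaw -4.4 sides [0.057 0.133 0.062 0.128]
```

```bash
python3 to.py .479 .246 .025 15.2; python3 -m jog '[[[0.2,-0.1,0.9],[0,0,-0.1],1],[[0.2,-0.1,0.9],[0,0,-0.1],1],[[0.15,0,1],[0,0,0],1],[[0,0,1],[0,0,0],1],[[0,0,1],[0,0,0],1],[[0,0,1],[0,0,0],1]]'; python3 to.py .479 .246 .025 15.2
```

```text
t 3.48 p [0.4687 0.2466 0.1962] yaw 14.42 tilt [-0.11  0.13] F [ 0.62  5.07 -0.12] T [0.3   0.018 0.008] op 1.001
shift [0.5  0.18 8.56] turn [-0.03  0.02 -0.16] q7 -1.95
clock: 3.98
ee_pos: [0.4796, 0.259, 0.0783]
orientation: [-0.003, 0.99, 0.138, 0.002]
ft_force: [0.6, 0.5, -0.4]
opening: 1.003
t 3.98 p [0.4796 0.259  0.0783] yaw 15.83 tilt [0.18 0.41] F [ 0.65  0.45 -0.39] T [ 0.011 -0.021 -0.002] op 1.003
shift [-0.22  0.63  2.66] turn [-0.07 -0.06  0.13] q7 -1.97
```

```bash
python3 -m jog '[[[-0.2,0.6,0],[-0.05,-0.05,0.1],1],[[0,0,0],[0,0,0],1]]'; python3 to.py .479 .246 .025 15.2
```

```text
clock: 4.15
ee_pos: [0.4766, 0.244, 0.0744]
orientation: [0.001, 0.991, 0.133, -0.004]
ft_force: [-0.4, -1.2, 0.7]
opening: 0.995
t 4.15 p [0.4766 0.244  0.0744] yaw 15.34 tilt [-0.39 -0.16] F [-0.43 -1.2   0.71] T [0.008 0.025 0.03 ] op 0.995
shift [ 0.16 -0.07  2.47] turn [0.01 0.08 0.03] q7 -1.96
```

```bash
python3 -m jog '[[[0.1,0,0.8],[0,0.05,0],1],[[0,0,0.8],[0,0,0],1],[[0,0,0.8],[0,0,0],1],[[0,0,0],[0,0,0],1]]'; python3 to.py .479 .246 .025 15.2
```

```text
clock: 4.48
ee_pos: [0.481, 0.2426, 0.0297]
orientation: [0.0, 0.991, 0.132, 0.001]
ft_force: [-1.0, -1.1, 0.3]
opening: 1.001
t 4.48 p [0.481  0.2426 0.0297] yaw 15.11 tilt [ 0.12 -0.01] F [-0.97 -1.08  0.33] T [0.006 0.007 0.05 ] op 1.001
shift [-0.05 -0.19  0.23] turn [ 0.01 -0.02 -0.02] q7 -1.97
```

```bash
python3 -m jog '[[[0,-0.15,0.15],[0,0,0],1],[[0,0,0],[0,0,0],-1],[[0,0,0],[0,0,0],-1],[[0,0,0],[0,0,0],-1],[[0,0,0],[0,0,0],-1],[[0,0,0],[0,0,0],-1],[[0,0,0],[0,0,0],-1]]'; python3 to.py .479 .246 .025 15.2
```

```text
clock: 5.07
ee_pos: [0.4825, 0.2461, 0.0325]
orientation: [-0.001, 0.991, 0.131, 0.004]
ft_force: [-0.2, -0.2, -2.8]
opening: 0.647
t 5.07 p [0.4825 0.2461 0.0325] yaw 15.04 tilt [0.42 0.14] F [-0.16 -0.2  -2.83] T [ 0.    -0.005  0.015] op 0.647
shift [-0.17 -0.04  0.37] turn [-0.   -0.09 -0.03] q7 -1.98
```

```bash
python3 -m jog '[[[0,0,-0.5],[0,0,0],-1],[[0,0,-1],[0,0,0],-1],[[0,0,-1],[0,0,0],-1],[[0,0,-1],[0,0,0],-1],[[0,0,-1],[0,0,0],-1],[[0,0,-1],[0,0,0],-1],[[0,0,-0.5],[0,0,0],-1],[[0,0,0],[0,0,0],-1]]'; python3 to.py .479 .246 .15 15.2
```

```text
clock: 5.73
ee_pos: [0.4794, 0.2446, 0.1611]
orientation: [0.0, 0.991, 0.131, 0.002]
ft_force: [0.1, 0.1, -3.1]
opening: 0.646
t 5.73 p [0.4794 0.2446 0.1611] yaw 15.07 tilt [0.19 0.  ] F [ 0.08  0.12 -3.15] T [ 0.026 -0.03  -0.014] op 0.646
shift [-0.   -0.07  0.56] turn [ 0.01 -0.04 -0.03] q7 -1.94
```

```bash
python3 -m jog '[[[1,0,0],[0,0,0],-1],[[1,0,0],[0,0,0],-1],[[-1,0,0],[0,0,0],-1],[[-1,0,0],[0,0,0],-1],[[-1,0,0],[0,0,0],-1],[[1,0,0],[0,0,0],-1],[[1,0,0],[0,0,0],-1],[[1,0,0],[0,0,0],-1]]'; python3 to.py .479 .246 .16 15.2;  python3 -m jog '[[[-1,0,0],[0,0,0],-1],[[-1,0,0],[0,0,0],-1],[[-1,0,0],[0,0,0],-1],[[1,0,0],[0,0,0],-1],[[1,0,0],[0,0,0],-1],[[1,0,0],[0,0,0],-1],[[-1,0,0],[0,0,0],-1],[[-1,0,0],[0,0,0],-1]]'; python3 to.py .479 .246 .16 15.2
```

```text
clock: 6.4
ee_pos: [0.5097, 0.251, 0.1588]
orientation: [0.003, 0.991, 0.132, -0.004]
ft_force: [1.0, 0.8, -3.0]
opening: 0.646
t 6.4 p [0.5097 0.251  0.1588] yaw 15.2 tilt [-0.43 -0.36] F [ 1.    0.82 -2.95] T [ 0.037 -0.036 -0.004] op 0.646
shift [-1.55 -0.16 -0.05] turn [ 0.05  0.1  -0.  ] q7 -1.92
clock: 7.07
ee_pos: [0.4712, 0.2383, 0.1531]
orientation: [0.005, 0.991, 0.131, -0.008]
ft_force: [-0.9, -1.0, -3.9]
opening: 0.649
t 7.07 p [0.4712 0.2383 0.1531] yaw 15.09 tilt [-0.83 -0.64] F [-0.94 -1.02 -3.93] T [-0.09   0.043 -0.019] op 0.649
shift [ 0.47 -0.27 -0.36] turn [ 0.08  0.19 -0.02] q7 -1.94
```

```bash
cat > ts.py <<'E'
from h import *
T=[];F=[];th=[]
for k in range(6):
    s,p,R=tool(); M=R.as_matrix(); T.append(M.T@np.array(s["torque"])); F.append(s["ft_force"]); th.append(np.degrees(M[2,0]))
    manip.camera("top")
T=np.array(T);print("clock",round(s["clock"],2),"pitch(x-axis z)",np.round(np.mean(th),1),"tool Ty each",np.round(T[:,1],3),"mean T",np.round(T.mean(0),3),"F",np.round(np.mean(F,0),2),"p",np.round(p,3))
E
python3 -m jog '[[[0.4,0,0],[0,0.2,0],-1],[[0,0,0],[0,1,0],-1],[[0,0,0],[0,1,0],-1],[[0,0,0],[0,0.6,0],-1],[[0,0,0],[0,0,0],-1],[[0,0,0],[0,0,0],-1]]' >/dev/null; python3 ts.py
python3 -m jog '[[[0,0,0],[0,-1,0],-1],[[0,0,0],[0,-1,0],-1],[[0,0,0],[0,-1,0],-1],[[0,0,0],[0,-1,0],-1],[[0,0,0],[0,-1,0],-1],[[0,0,0],[0,-0.2,0],-1],[[0,0,0],[0,0,0],-1],[[0,0,0],[0,0,0],-1]]' >/dev/null; python3 ts.py
```

```text
clock 7.82 pitch(x-axis z) 13.0 tool Ty each [-0.345 -0.445 -0.372 -0.325 -0.352 -0.376] mean T [ 0.023 -0.369  0.016] F [ 0.41  0.2  -3.07] p [0.476 0.238 0.15 ]
clock 8.78 pitch(x-axis z) -14.1 tool Ty each [0.464 0.456 0.411 0.481 0.43  0.436] mean T [ 0.001  0.446 -0.005] F [-0.17  0.09 -3.45] p [0.476 0.239 0.151]
```

```bash
python3 -m jog '[[[0,0,0],[0,1,0],-1],[[0,0,0],[0,1,0],-1],[[0,0,0],[0,0.2,0],-1],[[0,0,0],[0,0,0],-1]]' >/dev/null; python3 ts.py
python3 -m jog '[[[0,0,0],[0,1,0],-1],[[0,0,0],[0,1,0],-1],[[0,0,0],[0,1,0],-1],[[0,0,0],[0,-1,0],-1],[[0,0,0],[0,-1,0],-1],[[0,0,0],[0,0,0],-1]]' >/dev/null; python3 ts.py
```

```text
clock 9.42 pitch(x-axis z) -2.8 tool Ty each [0.036 0.007 0.105 0.159 0.071 0.109] mean T [-0.005  0.081 -0.014] F [ 0.08  0.   -3.37] p [0.477 0.24  0.151]
clock 10.22 pitch(x-axis z) 2.3 tool Ty each [ 0.121 -0.105 -0.025 -0.072 -0.04  -0.079] mean T [ 0.006 -0.033  0.001] F [-0.05 -0.15 -3.38] p [0.468 0.238 0.144]
```

```bash
python3 to.py .4825 .2461 .0335 15.04; python3 -m jog '[[[0.6,-0.3,0.3],[0,-0.45,0],-1],[[0,0,0.9],[0,0,0],-1],[[0,0,0.9],[0,0,0],-1],[[0,0,0],[0,0,0],-1]]'; python3 to.py .4825 .2461 .0335 15.04
```

```text
t 10.27 p [0.4684 0.2382 0.1442] yaw 15.49 tilt [2.23 0.79] F [-0.56  0.11 -3.67] T [ 0.018  0.046 -0.012] op 0.65
shift [ 0.56 -0.17  5.56] turn [-0.04 -0.47  0.09] q7 -1.97
clock: 10.6
ee_pos: [0.4806, 0.2481, 0.1037]
orientation: [-0.002, 0.991, 0.134, 0.004]
ft_force: [-0.8, -1.0, -3.6]
opening: 0.653
t 10.6 p [0.4806 0.2481 0.1037] yaw 15.45 tilt [0.44 0.31] F [-0.8  -1.02 -3.6 ] T [-0.063  0.044  0.044] op 0.653
shift [0.04 0.13 3.51] turn [-0.04 -0.1   0.08] q7 -1.97
```

```bash
python3 -m jog '[[[0.05,0.1,0.8],[0,-0.1,0.08],-1],[[0,0,0.9],[0,0,0],-1],[[0,0,0.8],[0,0,0],-1],[[0,0,0.4],[0,0,0],-1],[[0,0,0],[0,0,0],-1]]'; python3 to.py .4825 .2461 .0325 15.04
```

```text
clock: 11.02
ee_pos: [0.4841, 0.2474, 0.0475]
orientation: [-0.002, 0.991, 0.131, 0.003]
ft_force: [0.1, 0.4, -3.2]
opening: 0.649
t 11.02 p [0.4841 0.2474 0.0475] yaw 15.02 tilt [0.33 0.29] F [ 0.08  0.42 -3.21] T [0.012 0.031 0.033] op 0.649
shift [-0.1   0.04  0.75] turn [-0.04 -0.08 -0.  ] q7 -1.99
```

```bash
python3 -m jog '[[[-0.1,0.05,0.4],[0,-0.08,0],-1],[[0,0,0.3],[0,0,0],-1],[[0,0,0.15],[0,0,0],-1]]'; python3 to.py .4825 .2461 .0325 15.04
```

```text
clock: 11.27
ee_pos: [0.4836, 0.2466, 0.0321]
orientation: [-0.002, 0.991, 0.131, 0.001]
ft_force: [-0.7, -0.1, -3.0]
opening: 0.648
t 11.27 p [0.4836 0.2466 0.0321] yaw 15.03 tilt [0.11 0.28] F [-0.71 -0.06 -3.  ] T [ 0.029 -0.045 -0.006] op 0.648
shift [-0.06  0.01 -0.02] turn [-0.05 -0.04 -0.  ] q7 -1.99
```

```bash
python3 -m jog '[[[-0.05,0,0.15],[0,0,0],-1],[[0,0,0.1],[0,0,0],-1]]'; python3 -m jog '[[[0,0,0.1],[0,0,0],-1]]'; python3 -m jog '[[[0,0,0.1],[0,0,0],-1]]'
```

```text
clock: 11.43
ee_pos: [0.4834, 0.2466, 0.0305]
orientation: [-0.002, 0.991, 0.131, 0.003]
ft_force: [-12.4, -4.6, 40.1]
opening: 0.651
clock: 11.52
ee_pos: [0.4834, 0.2465, 0.0306]
orientation: [-0.002, 0.991, 0.131, 0.003]
ft_force: [-6.7, -2.3, 22.5]
opening: 0.647
clock: 11.6
ee_pos: [0.4835, 0.2466, 0.0306]
orientation: [-0.002, 0.991, 0.131, 0.004]
ft_force: [-6.7, -1.6, 22.1]
opening: 0.646
```

```bash
python3 -m jog '[[[0,0,0],[0,0,0],1],[[0,0,0],[0,0,0],1],[[0,0,0],[0,0,0],1],[[0,0,0],[0,0,0],1]]'; python3 to.py .4795 .246 .0325 15.04; python3 -m jog '[[[0,0,-1],[0,0,0],1],[[0,0,-1],[0,0,0],1],[[0,0,-1],[0,0,0],1],[[0,0,-1],[0,0,0],1],[[0,0,-1],[0,0,0],1],[[0,0,-1],[0,0,0],1],[[0,0.5,-1],[0,0,0],1],[[0,1,-1],[0,0,0],1]]'
python3 - <<'E'
from h import *
import pickle
m=manip.camera_model("wrist"); i=manip.camera("wrist"); cv2.imwrite("pics/w2.png",i)
pickle.dump(m,open("w2.pkl","wb"))
E
python3 to.py .467 .008 .15 -3.5
```

```text
clock: 11.93
ee_pos: [0.4851, 0.2476, 0.0334]
orientation: [-0.004, 0.991, 0.131, 0.007]
ft_force: [-0.5, 0.1, -0.2]
opening: 1.0
t 11.93 p [0.4851 0.2476 0.0334] yaw 15.01 tilt [0.7 0.5] F [-0.47  0.08 -0.18] T [ 0.047  0.031 -0.009] op 1.0
shift [-0.29  0.    0.04] turn [-0.06 -0.16 -0.01] q7 -1.99
clock: 12.6
ee_pos: [0.4881, 0.2201, 0.195]
orientation: [-0.003, 0.991, 0.134, 0.002]
ft_force: [0.2, -0.4, 0.2]
opening: 0.999
t 12.65 p [0.4913 0.2152 0.1987] yaw 15.07 tilt [0.52 0.36] F [ 2.61 -4.2   3.15] T [-0.211 -0.159 -0.056] op 0.995
shift [-3.89  9.7   2.36] turn [-0.06 -0.11  3.71] q7 -1.88
```

View pics/w2.png

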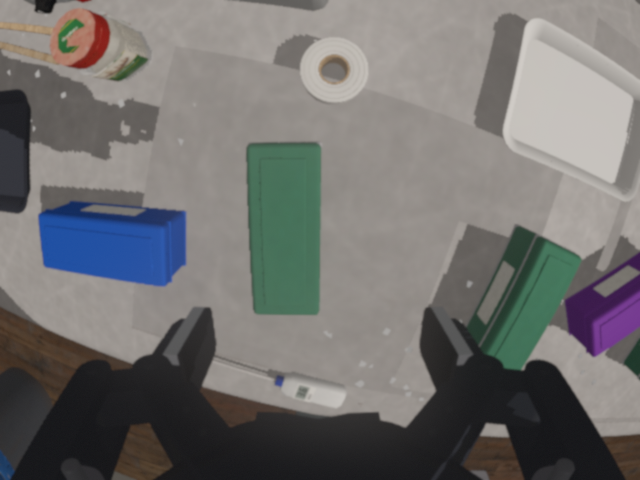

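```bash
python3 - <<'E'
from h import *
import pickle
rect(pickle.load(open("w2.pkl","rb")),[(248,143),(322,142),(319,314),(254,314)])
E
python3 -m jog '[[[-0.3,1,0],[0,0,0.45],1],[[-0.3,1,0],[0,0,0.45],1],[[-0.3,1,0],[0,0,0.45],1],[[-0.2,1,0],[0,0,0.45],1],[[-0.2,1,0],[0,0,0.45],1],[[-0.1,1,0],[0,0,0.45],1],[[-0.1,1,0],[0,0,0.45],1],[[0,1,0],[0,0,0.4],1]]'; python3 to.py .467 .008 .15 -3.5;python3 -m jog '[[[0,1,0],[0,0,0],1],[[0,0.5,0],[0,0,0],1],[[0,0,0],[0,0,0],1]]'; python3 to.py .467 .008 .15 -3.5;  python3 - <<'E'
from h import *
import pickle
m=manip.camera_model("wrist"); i=manip.camera("wrist"); cv2.imwrite("pics/w3.png",i)
pickle.dump(m,open("w3.pkl","wb"))
E
```

```text
centre [0.4815 0.2458] yaw 14.5 sides [0.054 0.137 0.054 0.138]
clock: 13.32
ee_pos: [0.4829, 0.0483, 0.1991]
orientation: [-0.006, 1.0, -0.029, 0.008]
ft_force: [-0.2, -0.1, -1.0]
opening: 1.0
t 13.32 p [0.4829 0.0483 0.1991] yaw -3.31 tilt [0.94 0.62] F [-0.21 -0.11 -0.97] T [-0.033 -0.019 -0.048] op 1.0
shift [-0.72  2.09  2.42] turn [-0.13 -0.18  0.04] q7 -1.83
clock: 13.57
ee_pos: [0.4806, 0.0125, 0.1983]
orientation: [-0.005, 0.999, -0.033, 0.008]
ft_force: [-0.6, -0.7, -0.2]
opening: 1.0
t 13.57 p [0.4806 0.0125 0.1983] yaw -3.8 tilt [0.93 0.5 ] F [-0.57 -0.66 -0.22] T [-0.034  0.043 -0.003] op 1.0
shift [-0.7   0.29  2.4 ] turn [-0.11 -0.18 -0.06] q7 -1.76
```

View pics/w3.png

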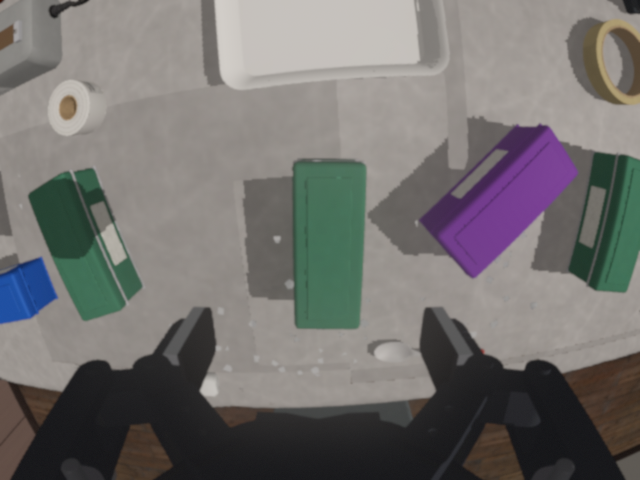

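```bash
python3 - <<'E'
from h import *
import pickle
m=pickle.load(open("w3.pkl","rb"))
rect(m,[(295,160),(366,163),(359,328),(296,328)])
for u in((547,126),(576,170),(474,276),(422,222)): print(np.round(wback(m,u,.06),3))
E
python3 to.py .467 .008 .05 -4
```

```text
centre [0.4672 0.0069] yaw -4.2 sides [0.052 0.137 0.053 0.139]
[ 0.563 -0.18   0.06 ]
[ 0.526 -0.214  0.06 ]
[ 0.437 -0.114  0.06 ]
[ 0.486 -0.067  0.06 ]
t 13.62 p [0.4807 0.0136 0.1983] yaw -3.76 tilt [0.93 0.53] F [-0.13  0.38 -0.93] T [-0.009  0.015 -0.014] op 1.004
shift [-0.78  0.4   7.4 ] turn [-0.12 -0.18  0.05] q7 -1.76
```

```bash
python3 -m jog '[[[-0.4,0.2,0.6],[-0.1,-0.15,0.05],1],[[-0.3,0.15,0.9],[0,0,0],1],[[-0.1,0,1],[0,0,0],1],[[0,0,1],[0,0,0],1],[[0,0,1],[0,0,0],1],[[0,0,1],[0,0,0],1],[[0,0,0.3],[0,0,0],1],[[0,0,0],[0,0,0],1]]'; python3 to.py .467 .007 .028 -4
```

```text
clock: 14.28
ee_pos: [0.4623, 0.0183, 0.0744]
orientation: [-0.002, 1.0, -0.029, -0.0]
ft_force: [-0.2, -0.1, 0.3]
opening: 0.999
t 14.28 p [0.4623 0.0183 0.0744] yaw -3.28 tilt [-0.    0.25] F [-0.18 -0.11  0.28] T [ 0.008 -0.002 -0.003] op 0.999
shift [0.27 0.56 2.32] turn [-0.05  0.    0.14] q7 -1.79
```

```bash
python3 -m jog '[[[0.25,0.55,0],[-0.05,0,0.15],1],[[0,0,0],[0,0,0],1]]'; python3 to.py .467 .007 .028 -4
```

```text
clock: 14.45
ee_pos: [0.4665, 0.0078, 0.0743]
orientation: [0.0, 0.999, -0.034, -0.001]
ft_force: [0.4, -0.8, 0.2]
opening: 1.001
t 14.45 p [0.4665 0.0078 0.0743] yaw -3.92 tilt [-0.12 -0.01] F [ 0.41 -0.81  0.2 ] T [-0.031 -0.016  0.031] op 1.001
shift [0.03 0.04 2.32] turn [0.   0.02 0.02] q7 -1.78
```

```bash
python3 -m jog '[[[0,0.05,0.8],[0,0,0],1],[[0,0.05,0.8],[0,0,0],1],[[0,0,0.7],[0,0,0],1],[[0,0,0],[0,0,0],1]]'; python3 to.py .467 .007 .028 -4
```

```text
clock: 14.78
ee_pos: [0.4708, 0.0054, 0.0314]
orientation: [-0.0, 0.999, -0.035, 0.004]
ft_force: [-1.0, 0.0, 1.3]
opening: 1.002
t 14.78 p [0.4708 0.0054 0.0314] yaw -4.04 tilt [0.44 0.03] F [-1.    0.05  1.27] T [-0.034  0.017 -0.011] op 1.002
shift [-0.19 -0.07  0.17] turn [-0.01 -0.09 -0.01] q7 -1.78
```

```bash
python3 -m jog '[[[-0.15,-0.05,0.1],[0,-0.08,0],-1],[[0,0,0],[0,0,0],-1],[[0,0,0],[0,0,0],-1],[[0,0,0],[0,0,0],-1],[[0,0,0],[0,0,0],-1]]'; python3 to.py .467 .007 .028 -4;  python3 -m jog '[[[0,0,-0.5],[0,0,0],-1],[[0,0,-1],[0,0,0],-1],[[0,0,-1],[0,0,0],-1],[[0,0,-1],[0,0,0],-1],[[0,0,-1],[0,0,0],-1],[[0,0,-1],[0,0,0],-1],[[0,0,-0.5],[0,0,0],-1],[[0,0,0],[0,0,0],-1]]'; python3 to.py .467 .007 .15 -4
```

```text
clock: 15.2
ee_pos: [0.4692, 0.0065, 0.0331]
orientation: [-0.001, 0.999, -0.036, 0.002]
ft_force: [-0.2, -0.4, -4.7]
opening: 0.643
t 15.2 p [0.4692 0.0065 0.0331] yaw -4.1 tilt [0.23 0.07] F [-0.2  -0.37 -4.65] T [-0.019 -0.019 -0.002] op 0.643
shift [-0.12 -0.02  0.25] turn [-0.02 -0.04 -0.02] q7 -1.78
clock: 15.87
ee_pos: [0.4665, 0.0064, 0.1595]
orientation: [-0.001, 0.999, -0.035, 0.0]
ft_force: [0.9, -0.4, -4.2]
opening: 0.649
t 15.87 p [0.4665 0.0064 0.1595] yaw -4.07 tilt [0.05 0.07] F [ 0.91 -0.42 -4.23] T [-0.009 -0.091  0.026] op 0.649
shift [ 0.02 -0.03  0.48] turn [-0.01 -0.01 -0.01] q7 -1.77
```

```bash
python3 -m jog '[[[1,0,0],[0,0,0],-1],[[1,0,0],[0,0,0],-1],[[1,0,0],[0,0,0],-1],[[-1,0,0],[0,0,0],-1],[[-1,0,0],[0,0,0],-1],[[-1,0,0],[0,0,0],-1],[[1,0,0],[0,0,0],-1],[[1,0,0],[0,0,0],-1]]'; python3 to.py .467 .007 .16 -4;  python3 -m jog '[[[1,0,0],[0,0,0],-1],[[-1,0,0],[0,0,0],-1],[[-1,0,0],[0,0,0],-1],[[-1,0,0],[0,0,0],-1],[[1,0,0],[0,0,0],-1],[[1,0,0],[0,0,0],-1],[[-1,0,0],[0,0,0],-1],[[-1,0,0],[0,0,0],-1]]'; python3 to.py .467 .007 .16 -4
```

```text
clock: 16.53
ee_pos: [0.4984, 0.0031, 0.1543]
orientation: [0.0, 0.999, -0.035, -0.006]
ft_force: [1.4, -0.3, -3.0]
opening: 0.645
t 16.53 p [0.4984 0.0031 0.1543] yaw -4.02 tilt [-0.63  0.01] F [ 1.41 -0.28 -3.01] T [ 0.054 -0.247 -0.004] op 0.645
shift [-1.58 -0.09 -0.27] turn [ 0.01  0.13 -0.  ] q7 -1.75
clock: 17.2
ee_pos: [0.4568, 0.0054, 0.147]
orientation: [0.001, 0.999, -0.035, -0.01]
ft_force: [-2.1, -0.5, -4.8]
opening: 0.647
t 17.2 p [0.4568 0.0054 0.147 ] yaw -4.02 tilt [-1.16 -0.05] F [-2.11 -0.54 -4.83] T [-0.024  0.052 -0.024] op 0.647
shift [ 0.49 -0.11 -0.66] turn [ 0.03  0.23 -0.  ] q7 -1.77
```

```bash
python3 -m jog '[[[0.5,0,0],[0,0.2,0],-1],[[0,0,0],[0,1,0],-1],[[0,0,0],[0,1,0],-1],[[0,0,0],[0,0.6,0],-1],[[0,0,0],[0,0,0],-1],[[0,0,0],[0,0,0],-1]]' >/dev/null; python3 ts.py
python3 -m jog '[[[0,0,0],[0,-1,0],-1],[[0,0,0],[0,-1,0],-1],[[0,0,0],[0,-0.2,0],-1],[[0,0,0],[0,0,0],-1]]' >/dev/null; python3 ts.py
python3 -m jog '[[[0,0,0],[0,-1,0],-1],[[0,0,0],[0,-1,0],-1],[[0,0,0],[0,-1,0],-1],[[0,0,0],[0,0,0],-1],[[0,0,0],[0,0,0],-1]]' >/dev/null; python3 ts.py
python3 -m jog '[[[0,0,0],[0,1,0],-1],[[0,0,0],[0,1,0],-1],[[0,0,0],[0,0.2,0],-1],[[0,0,0],[0,0,0],-1]]' >/dev/null; python3 ts.py
```

```text
clock 17.95 pitch(x-axis z) 12.7 tool Ty each [-0.395 -0.578 -0.405 -0.382 -0.386 -0.392] mean T [-0.004 -0.423  0.004] F [-0.17 -0.07 -4.07] p [0.462 0.004 0.143]
clock 18.58 pitch(x-axis z) 1.4 tool Ty each [ 0.014  0.073 -0.06  -0.088 -0.074 -0.038] mean T [-0.003 -0.029 -0.012] F [-0.02  0.02 -4.3 ] p [0.46  0.005 0.143]
clock 19.3 pitch(x-axis z) -13.9 tool Ty each [0.461 0.555 0.474 0.425 0.467 0.49 ] mean T [ 0.017  0.479 -0.008] F [ 0.37 -0.14 -4.57] p [0.456 0.006 0.145]
clock 19.93 pitch(x-axis z) -2.6 tool Ty each [ 0.056 -0.012  0.092  0.082  0.13   0.118] mean T [-0.001  0.077 -0.013] F [-0.1  -0.05 -4.7 ] p [0.457 0.006 0.145]
```

```bash
python3 to.py .4692 .0065 .033 -4.1; python3 -m jog '[[[0.6,0,0.3],[0,0.5,0],-1],[[0,0,0.9],[0,0,0],-1],[[0,0,0.9],[0,0,0],-1],[[0,0,0.9],[0,0,0],-1],[[0,0,0.5],[0,0,0],-1],[[0,0,0],[0,0,0],-1]]'; python3 to.py .4692 .0065 .033 -4.1
```

```text
t 19.98 p [0.4573 0.0057 0.1446] yaw -3.78 tilt [-2.59  0.15] F [ 0.12 -0.56 -3.71] T [ 0.006 -0.067 -0.008] op 0.648
shift [ 0.84 -0.08  5.55] turn [0.01 0.52 0.06] q7 -1.76
clock: 20.48
ee_pos: [0.4734, 0.0048, 0.0711]
orientation: [-0.0, 0.999, -0.034, 0.001]
ft_force: [-0.9, 1.1, -3.8]
opening: 0.648
t 20.48 p [0.4734 0.0048 0.0711] yaw -3.85 tilt [0.09 0.01] F [-0.92  1.12 -3.77] T [-0.033  0.036  0.013] op 0.648
shift [-0.22 -0.07  1.9 ] turn [-0.   -0.02  0.05] q7 -1.78
```

```bash
python3 -m jog '[[[-0.22,-0.07,0.6],[0,0,0.05],-1],[[0,0,0.6],[0,0,0],-1],[[0,0,0.4],[0,0,0],-1],[[0,0,0.2],[0,0,0],-1],[[0,0,0],[0,0,0],-1]]'; python3 to.py .4692 .0065 .0315 -4.1
```

```text
clock: 20.9
ee_pos: [0.4715, 0.0065, 0.034]
orientation: [-0.0, 0.999, -0.036, 0.001]
ft_force: [0.0, -0.1, -3.7]
opening: 0.644
t 20.9 p [0.4715 0.0065 0.034 ] yaw -4.16 tilt [0.08 0.02] F [ 0.03 -0.14 -3.72] T [-0.     0.049  0.05 ] op 0.644
shift [-0.11  0.01  0.12] turn [-0.   -0.02 -0.01] q7 -1.8
```

```bash
python3 -m jog '[[[-0.12,0,0.08],[0,0,0],-1],[[0,0,0.08],[0,0,0],-1]]';python3 -m jog '[[[0,0,0.08],[0,0,0],-1]]'
```

```text
clock: 21.07
ee_pos: [0.4694, 0.0066, 0.0315]
orientation: [-0.0, 0.999, -0.036, 0.001]
ft_force: [-11.8, 1.9, 40.0]
opening: 0.649
clock: 21.15
ee_pos: [0.4694, 0.0066, 0.0315]
orientation: [-0.0, 0.999, -0.036, 0.001]
ft_force: [-8.7, 0.4, 45.7]
opening: 0.645
```

```bash
python3 -m jog '[[[0,0,0],[0,0,0],1],[[0,0,0],[0,0,0],1],[[0,0,0],[0,0,0],1],[[0,0,0],[0,0,0],1]]'; python3 -m jog '[[[0,0,-1],[0,0,0],1],[[0,0,-1],[0,0,0],1],[[0,0,-1],[0,0,0],1],[[0,0,-1],[0,0,0],1],[[0,0,-1],[0,0,0],1],[[0,0,-1],[0,0,0],1],[[0,0.5,-1],[0,0,0],1],[[0,1,-1],[0,0,0.1],1]]'
python3 - <<'E'
from h import *
import pickle
m=manip.camera_model("wrist"); i=manip.camera("wrist"); cv2.imwrite("pics/w4.png",i)
pickle.dump(m,open("w4.pkl","wb"))
E
python3 to.py .469 -.299 .2 -11
```

```text
clock: 21.48
ee_pos: [0.4713, 0.0067, 0.0345]
orientation: [-0.001, 0.999, -0.037, 0.004]
ft_force: [0.2, -0.3, -0.3]
opening: 1.001
clock: 22.15
ee_pos: [0.4664, -0.0204, 0.1986]
orientation: [-0.001, 0.999, -0.038, 0.001]
ft_force: [0.5, -0.7, 0.2]
opening: 1.001
t 22.2 p [ 0.4675 -0.0255  0.202 ] yaw -4.69 tilt [ 0.42 -0.01] F [ 1.21 -4.84  1.85] T [-0.287 -0.054 -0.055] op 1.001
shift [ 1.19 13.62  0.11] turn [-0.01 -0.08  1.26] q7 -1.71
```

View pics/w4.png

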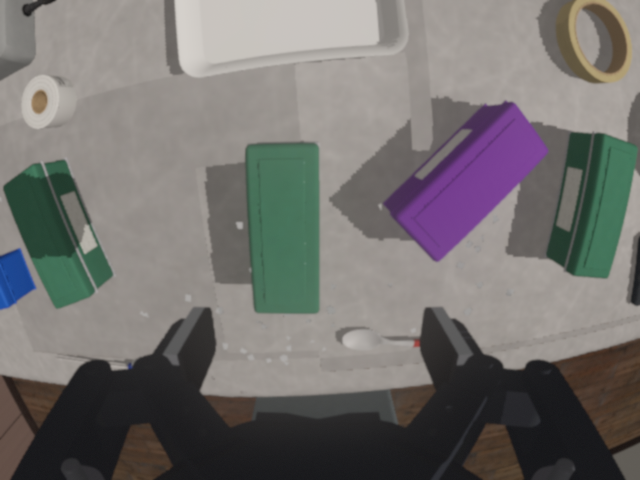

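```bash
python3 - <<'E'
from h import *
import pickle
m=pickle.load(open("w4.pkl","rb"))
rect(m,[(247,144),(319,143),(319,313),(254,313)])
rect(m,[(599,135),(637,145),(606,277),(572,271)])
E
python3 -m jog '[[[0.1,1,0],[0,0,0.16],1],[[0.1,1,0],[0,0,0.16],1],[[0.1,1,0],[0,0,0.16],1],[[0.1,1,0],[0,0,0.16],1],[[0.1,1,0],[0,0,0.16],1],[[0.1,1,0],[0,0,0.16],1],[[0.2,1,0],[0,0,0.16],1],[[0.2,1,0],[0,0,0.16],1]]'; python3 to.py .469 -.299 .2 -11
```

```text
centre [0.4672 0.007 ] yaw -4.6 sides [0.053 0.137 0.055 0.138]
centre [ 0.4712 -0.294 ] yaw -10.0 sides [0.057 0.137 0.052 0.13 ]
clock: 22.87
ee_pos: [0.4675, -0.1915, 0.2053]
orientation: [-0.001, 0.995, -0.097, 0.008]
ft_force: [0.5, 0.1, -0.1]
opening: 0.998
t 22.87 p [ 0.4675 -0.1915  0.2053] yaw -11.15 tilt [0.9  0.02] F [ 0.51  0.1  -0.13] T [0.033 0.031 0.013] op 0.998
shift [1.11 5.26 0.27] turn [-0.04 -0.18 -0.03] q7 -1.44
```

```bash
python3 -m jog '[[[0.2,1,0],[0,-0.05,0],1],[[0.2,1,0],[0,-0.05,0],1],[[0.2,1,0],[0,-0.05,0],1],[[0.2,1,0],[0,0,0],1],[[0.2,0.6,0],[0,0,0],1],[[0,0,0],[0,0,0],1]]';python3 - <<'E'
from h import *
import pickle
m=manip.camera_model("wrist"); i=manip.camera("wrist"); cv2.imwrite("pics/w5.png",i)
pickle.dump(m,open("w5.pkl","wb"))
E
python3 to.py .471 -.297 .2 -11
```

```text
clock: 23.37
ee_pos: [0.4674, -0.2953, 0.2045]
orientation: [-0.0, 0.995, -0.101, 0.001]
ft_force: [0.0, 0.6, 0.8]
opening: 0.999
t 23.42 p [ 0.4673 -0.294   0.2044] yaw -11.54 tilt [0.09 0.08] F [-0.53 -0.22 -0.6 ] T [ 0.036 -0.002  0.005] op 0.998
shift [0.21 0.11 0.22] turn [-0.02 -0.01 -0.11] q7 -1.26
```

View pics/w5.png

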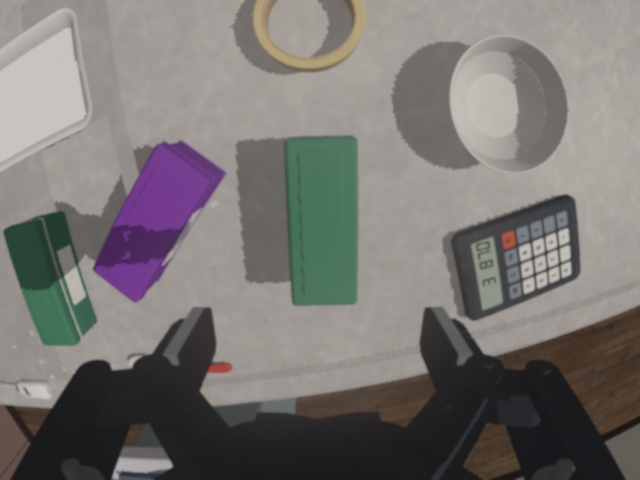

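```bash
python3 - <<'E'
from h import *
import pickle
m=pickle.load(open("w5.pkl","rb"))
rect(m,[(286,138),(357,137),(356,304),(293,304)])
E
python3 -m jog '[[[0.2,0.1,0.8],[0,0,-0.05],1],[[0,0,1],[0,0,0],1],[[0,0,1],[0,0,0],1],[[0,0,1],[0,0,0],1],[[0,0,1],[0,0,0],1],[[0,0,1],[0,0,0],1],[[0,0,0.3],[0,0,0],1],[[0,0,0],[0,0,0],1]]'; python3 to.py .471 -.297 .028 -11.5
```

```text
centre [ 0.4701 -0.2988] yaw -10.3 sides [0.053 0.137 0.053 0.136]
clock: 24.08
ee_pos: [0.4748, -0.2859, 0.0792]
orientation: [-0.003, 0.996, -0.094, 0.003]
ft_force: [0.2, 0.1, 0.5]
opening: 1.0
t 24.08 p [ 0.4748 -0.2859  0.0792] yaw -10.8 tilt [0.34 0.33] F [0.2  0.1  0.53] T [-0.027  0.016  0.017] op 1.0
shift [-0.1   0.6   2.55] turn [-0.08 -0.05  0.14] q7 -1.25
```

```bash
python3 -m jog '[[[-0.1,0.68,0.1],[-0.07,-0.05,0],1],[[0,0,0],[0,0,0],1]]'; python3 to.py .470 -.299 .028 -10.6; python3 -m jog '[[[0,0,0.8],[0,0,0],1],[[0,0,0.8],[0,0,0],1],[[0,0,0.7],[0,0,0],1],[[0,0,0],[0,0,0],1]]'; python3 to.py .470 -.299 .028 -10.6
```

```text
clock: 24.25
ee_pos: [0.4708, -0.2982, 0.078]
orientation: [-0.0, 0.996, -0.093, 0.0]
ft_force: [0.6, -0.4, -0.2]
opening: 1.002
t 24.25 p [ 0.4708 -0.2982  0.078 ] yaw -10.64 tilt [0.02 0.04] F [ 0.63 -0.44 -0.25] T [-0.029  0.036 -0.017] op 1.002
shift [-0.03  0.05  2.5 ] turn [-0.01 -0.   -0.01] q7 -1.23
clock: 24.58
ee_pos: [0.4739, -0.3013, 0.0361]
orientation: [0.002, 0.996, -0.094, 0.005]
ft_force: [-0.2, -0.9, -0.2]
opening: 1.002
t 24.58 p [ 0.4739 -0.3013  0.0361] yaw -10.76 tilt [ 0.51 -0.26] F [-0.17 -0.91 -0.25] T [-0.004  0.076  0.047] op 1.002
shift [-0.22 -0.08  0.4 ] turn [ 0.03 -0.11 -0.03] q7 -1.23
```

```bash
python3 -m jog '[[[-0.22,-0.08,0.35],[0,-0.1,0],1],[[0,0,0],[0,0,0],-1],[[0,0,0],[0,0,0],-1],[[0,0,0],[0,0,0],-1],[[0,0,0],[0,0,0],-1],[[0,0,0],[0,0,0],-1]]'; python3 to.py .470 -.299 .028 -10.6;  python3 -m jog '[[[0,0,-0.5],[0,0,0],-1],[[0,0,-1],[0,0,0],-1],[[0,0,-1],[0,0,0],-1],[[0,0,-1],[0,0,0],-1],[[0,0,-1],[0,0,0],-1],[[0,0,-1],[0,0,0],-1],[[0,0,-0.5],[0,0,0],-1],[[0,0,0],[0,0,0],-1]]'; python3 to.py .47 -.299 .15 -10.6
```

```text
clock: 25.08
ee_pos: [0.4704, -0.2996, 0.0326]
orientation: [0.002, 0.996, -0.094, 0.001]
ft_force: [0.9, -0.0, -7.1]
opening: 0.65
t 25.08 p [ 0.4704 -0.2996  0.0326] yaw -10.8 tilt [ 0.13 -0.25] F [ 0.9  -0.03 -7.13] T [0.016 0.013 0.021] op 0.65
shift [-0.03 -0.03  0.23] turn [ 0.04 -0.03 -0.04] q7 -1.23
clock: 25.75
ee_pos: [0.4664, -0.2971, 0.1595]
orientation: [0.0, 0.996, -0.094, -0.003]
ft_force: [0.6, -0.5, -7.9]
opening: 0.647
t 25.75 p [ 0.4664 -0.2971  0.1595] yaw -10.82 tilt [-0.32  0.  ] F [ 0.65 -0.47 -7.87] T [-0.04  -0.099  0.004] op 0.647
shift [0.2  0.06 0.48] turn [ 0.01  0.06 -0.04] q7 -1.24
```

```bash
python3 -m jog '[[[1,0,0],[0,0,0],-1],[[1,0,0],[0,0,0],-1],[[1,0,0],[0,0,0],-1],[[-1,0,0],[0,0,0],-1],[[-1,0,0],[0,0,0],-1],[[-1,0,0],[0,0,0],-1],[[1,0,0],[0,0,0],-1],[[1,0,0],[0,0,0],-1]]';  python3 -m jog '[[[1,0,0],[0,0,0],-1],[[-1,0,0],[0,0,0],-1],[[-1,0,0],[0,0,0],-1],[[-1,0,0],[0,0,0],-1],[[1,0,0],[0,0,0],-1],[[1,0,0],[0,0,0],-1],[[-1,0,0],[0,0,0],-1],[[-1,0,0],[0,0,0],-1]]'; python3 to.py .47 -.299 .16 -10.6
python3 -m jog '[[[0.5,0,0],[0,0.2,0],-1],[[0,0,0],[0,1,0],-1],[[0,0,0],[0,1,0],-1],[[0,0,0],[0,0.6,0],-1],[[0,0,0],[0,0,0],-1],[[0,0,0],[0,0,0],-1]]' >/dev/null; python3 ts.py
python3 -m jog '[[[0,0,0],[0,-1,0],-1],[[0,0,0],[0,-1,0],-1],[[0,0,0],[0,-0.2,0],-1],[[0,0,0],[0,0,0],-1]]' >/dev/null; python3 ts.py
python3 -m jog '[[[0,0,0],[0,-1,0],-1],[[0,0,0],[0,-1,0],-1],[[0,0,0],[0,-1,0],-1],[[0,0,0],[0,0,0],-1],[[0,0,0],[0,0,0],-1]]' >/dev/null; python3 ts.py
python3 -m jog '[[[0,0,0],[0,1,0],-1],[[0,0,0],[0,1,0],-1],[[0,0,0],[0,0.2,0],-1],[[0,0,0],[0,0,0],-1]]' >/dev/null; python3 ts.py
```

```text
clock: 26.42
ee_pos: [0.4965, -0.3011, 0.1549]
orientation: [-0.002, 0.995, -0.095, -0.01]
ft_force: [2.9, 0.1, -6.7]
opening: 0.644
clock: 27.08
ee_pos: [0.455, -0.2892, 0.1479]
orientation: [-0.006, 0.995, -0.094, -0.017]
ft_force: [-1.8, -0.3, -8.2]
opening: 0.652
t 27.08 p [ 0.455  -0.2892  0.1479] yaw -10.73 tilt [-1.83  0.83] F [-1.8  -0.25 -8.2 ] T [-0.029 -0.009 -0.039] op 0.652
shift [ 0.81  0.34 -0.64] turn [-0.1   0.39 -0.03] q7 -1.24
clock 27.83 pitch(x-axis z) 11.8 tool Ty each [-0.536 -0.675 -0.43  -0.397 -0.521 -0.462] mean T [-0.027 -0.504 -0.003] F [-0.23 -0.15 -7.48] p [ 0.46  -0.289  0.144]
clock 28.47 pitch(x-axis z) 0.4 tool Ty each [ 0.105  0.256 -0.014  0.007 -0.015  0.09 ] mean T [-0.004  0.072 -0.018] F [ 0.11  0.11 -7.91] p [ 0.458 -0.289  0.144]
clock 29.18 pitch(x-axis z) -14.7 tool Ty each [0.645 0.781 0.595 0.701 0.62  0.665] mean T [-0.022  0.668 -0.005] F [ 0.33  0.11 -7.22] p [ 0.454 -0.29   0.146]
clock 29.82 pitch(x-axis z) -3.5 tool Ty each [ 0.071 -0.077  0.177  0.139  0.156  0.087] mean T [-0.017  0.092 -0.003] F [ 0.21 -0.01 -8.09] p [ 0.454 -0.29   0.146]
```

```bash
python3 ts.py; python3 ts.py
python3 -m jog '[[[0,0,0],[0,1,0],-1],[[0,0,0],[0,1,0],-1],[[0,0,0],[0,1,0],-1],[[0,0,0],[0,0,0],-1],[[0,0,0],[0,-1,0],-1],[[0,0,0],[0,-1,0],-1]]' >/dev/null; python3 ts.py; python3 ts.py; python3 ts.py
```

```text
clock 30.12 pitch(x-axis z) -3.5 tool Ty each [0.132 0.155 0.141 0.068 0.158 0.112] mean T [-0.013  0.128 -0.006] F [-0.43 -0.1  -7.7 ] p [ 0.454 -0.29   0.146]
clock 30.42 pitch(x-axis z) -3.5 tool Ty each [0.096 0.049 0.153 0.08  0.135 0.082] mean T [-0.03   0.099  0.001] F [ 0.08  0.16 -7.72] p [ 0.454 -0.29   0.146]
clock 31.22 pitch(x-axis z) 1.6 tool Ty each [ 0.096  0.826  0.128  0.061 -0.731  0.024] mean T [-0.032  0.067  0.008] F [ 1.28 -0.45 -8.1 ] p [ 0.45  -0.289  0.145]
clock 31.52 pitch(x-axis z) 1.8 tool Ty each [ 0.008 -0.036 -0.113  0.077  0.062 -0.027] mean T [-0.018 -0.005 -0.006] F [-0.11 -0.08 -7.94] p [ 0.449 -0.289  0.145]
clock 31.82 pitch(x-axis z) 1.8 tool Ty each [-0.048 -0.053  0.073  0.023 -0.014 -0.107] mean T [-0.033 -0.021 -0.004] F [ 0.13 -0.12 -7.45] p [ 0.45  -0.289  0.145]
```

```bash
python3 -m jog '[[[0,0,0],[0,-1,0],-1],[[0,0,0],[0,-1,0],-1],[[0,0,0],[0,-0.5,0],-1],[[0,0,0],[0,0,0],-1],[[0.2,0,0],[0,1,0],-1],[[0.2,0,0],[0,0.6,0],-1],[[0,0,0],[0,0,0],-1],[[0,0,0],[0,0,0],-1]]' >/dev/null; python3 ts.py; python3 ts.py; python3 ts.py
python3 -m jog '[[[0,0,0],[0,1,0],-1],[[0,0,0],[0,1,0],-1],[[0,0,0],[0,0,0],-1],[[0,0,0],[0,0,0],-1],[[0,0,0],[0,-1,0],-1],[[0,0,0],[0,-0.3,0],-1],[[0,0,0],[0,0,0],-1],[[0,0,0],[0,0,0],-1]]' >/dev/null; python3 ts.py; python3 ts.py; python3 ts.py
```

```text
clock 32.78 pitch(x-axis z) -2.7 tool Ty each [ 0.197  0.079 -0.013  0.183  0.137  0.143] mean T [-0.031  0.121 -0.01 ] F [-0.18 -0.02 -7.5 ] p [ 0.459 -0.291  0.143]
clock 33.08 pitch(x-axis z) -2.7 tool Ty each [0.08  0.027 0.008 0.052 0.181 0.169] mean T [-0.011  0.086 -0.002] F [-0.26 -0.37 -7.93] p [ 0.458 -0.291  0.143]
clock 33.38 pitch(x-axis z) -2.7 tool Ty each [ 0.155  0.02  -0.013 -0.021  0.123  0.194] mean T [-0.019  0.077 -0.011] F [-0.09  0.07 -7.62] p [ 0.458 -0.291  0.143]
clock 34.35 pitch(x-axis z) 0.3 tool Ty each [ 0.011  0.118 -0.018  0.015  0.06   0.076] mean T [ 0.002  0.044 -0.02 ] F [ 0.22  0.1  -7.95] p [ 0.457 -0.291  0.144]
clock 34.65 pitch(x-axis z) 0.3 tool Ty each [ 0.061  0.029  0.04   0.068  0.071 -0.011] mean T [ 0.006  0.043 -0.012] F [ 0.03  0.05 -7.82] p [ 0.457 -0.291  0.144]
clock 34.95 pitch(x-axis z) 0.3 tool Ty each [ 0.107  0.091 -0.006  0.075  0.037  0.032] mean T [ 0.01   0.056 -0.008] F [-0.23 -0.35 -7.73] p [ 0.457 -0.291  0.144]
```

```bash
python3 to.py .667 -.010 .138 -10.5; python3 -m jog '[[[0.3,-0.5,-0.1],[0,0.05,0],-1],[[0.45,-1,-0.1],[0,0,0],-1],[[0.45,-1,0],[0,0,0],-1],[[0.45,-1,0],[0,0,0],-1],[[0.45,-1,0],[0,0,0],-1],[[0.45,-1,0],[0,0,0],-1],[[0.45,-1,0],[0,0,0],-1],[[0.45,-1,0],[0,0,0],-1]]';python3 to.py .667 -.010 .138 -10.5
```

```text
t 35.0 p [ 0.4573 -0.291   0.1438] yaw -11.46 tilt [0.32 0.23] F [-0.27  0.21 -7.93] T [-0.059 -0.077  0.002] op 0.648
shift [  7.48 -15.85   0.41] turn [-0.06 -0.05 -0.19] q7 -1.23
clock: 35.67
ee_pos: [0.5575, -0.1554, 0.1498]
orientation: [-0.001, 0.994, -0.105, 0.005]
ft_force: [-0.3, -1.1, -7.9]
opening: 0.65
t 35.67 p [ 0.5575 -0.1554  0.1498] yaw -12.05 tilt [0.58 0.06] F [-0.33 -1.13 -7.88] T [-0.058 -0.086  0.04 ] op 0.65
shift [ 3.83 -8.25  0.65] turn [-0.03 -0.11 -0.31] q7 -1.53
```

```bash
python3 -m jog '[[[0.47,-1,0],[0,-0.02,-0.05],-1],[[0.47,-1,0],[0,-0.02,-0.05],-1],[[0.47,-1,0],[0,-0.02,-0.05],-1],[[0.47,-1,0],[0,-0.02,-0.05],-1],[[0.47,-1,0],[0,-0.02,-0.05],-1],[[0.47,-1,0],[0,-0.02,-0.05],-1],[[0.3,-0.7,0],[0,0,0],-1],[[0.1,-0.4,0],[0,0,0],-1]]';python3 to.py .667 -.010 .138 -10.5;python3 -m jog '[[[0,0,0],[0,0,0],-1],[[0,0,0],[0,0,0],-1]]';python3 to.py .667 -.010 .138 -10.5
```

```text
clock: 36.33
ee_pos: [0.6551, -0.0109, 0.1502]
orientation: [-0.004, 0.996, -0.088, 0.0]
ft_force: [-0.1, -0.1, -7.4]
opening: 0.647
t 36.33 p [ 0.6551 -0.0109  0.1502] yaw -10.04 tilt [0.04 0.44] F [-0.15 -0.1  -7.42] T [ 0.047 -0.109 -0.028] op 0.647
shift [ 0.58 -0.14  0.61] turn [-0.09  0.01  0.09] q7 -1.74
clock: 36.5
ee_pos: [0.6552, -0.0078, 0.1496]
orientation: [-0.004, 0.996, -0.086, -0.0]
ft_force: [-0.3, 0.2, -7.8]
opening: 0.649
t 36.5 p [ 0.6552 -0.0078  0.1496] yaw -9.84 tilt [-0.01  0.5 ] F [-0.26  0.17 -7.84] T [-0.127 -0.044  0.016] op 0.649
shift [0.6  0.01 0.58] turn [-0.1   0.02  0.13] q7 -1.74
```

```bash
python3 -m jog '[[[0.4,0,0.4],[-0.1,0,0],-1],[[0.15,0,0.2],[0,0,0],-1],[[0,0,0],[0,0,0],-1],[[0,0,0],[0,0,0],-1]]';python3 to.py .667 -.010 .138 -10
python3 - <<'E'
from h import *
for n in("top","side","wrist"): cv2.imwrite(f"pics/{n}9.png",manip.camera(n))
a=cv2.imread("pics/top9.png")[120:320,180:480]; b=cv2.imread("pics/side9.png")[180:400,160:460]
cv2.imwrite("pics/fin.png",np.hstack([cv2.resize(a,(400,300)),cv2.resize(b,(400,300))]))
E
python3 to.py .667 -.010 .138 -10
```

```text
clock: 36.83
ee_pos: [0.6649, -0.0148, 0.1362]
orientation: [0.002, 0.996, -0.088, -0.002]
ft_force: [0.7, -0.1, -7.4]
opening: 0.647
t 36.83 p [ 0.6649 -0.0148  0.1362] yaw -10.13 tilt [-0.22 -0.2 ] F [ 0.65 -0.09 -7.37] T [-0.067 -0.068  0.004] op 0.647
shift [ 0.06 -0.25 -0.09] turn [ 0.05  0.04 -0.03] q7 -1.74
t 36.98 p [ 0.665  -0.0144  0.1367] yaw -10.11 tilt [-0.18 -0.18] F [ 0.75  0.65 -7.45] T [-0.01  -0.061  0.013] op 0.649
shift [ 0.06 -0.23 -0.06] turn [ 0.04  0.03 -0.02] q7 -1.74
```

View pics/fin.png

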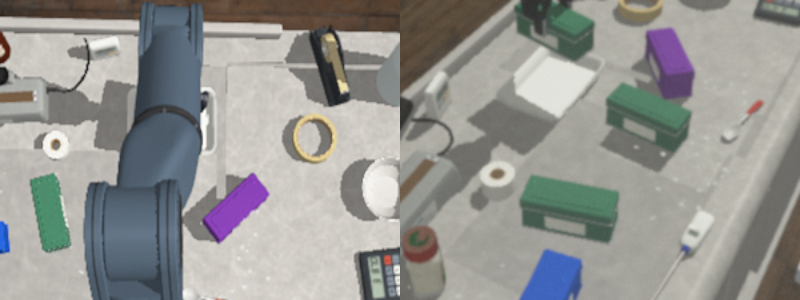

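View pics/wrist9.png

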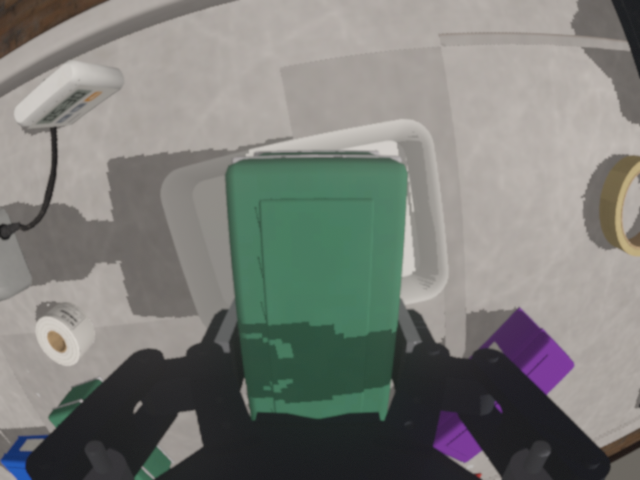

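View pics/side9.png

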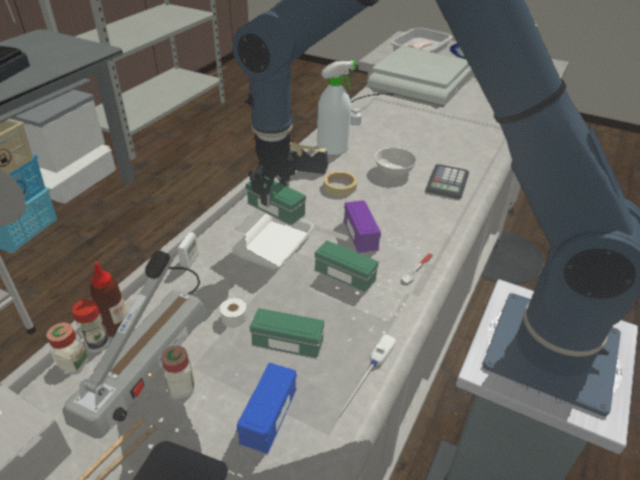

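```bash
python3 -m jog '[[[0.05,-0.2,0],[0.03,0.03,0],-1],[[0,0,0],[0,0,0],-1],[[0,0,0],[0,0,0],-1]]';python3 - <<'E'
from h import *
s,p,R=tool(); m=manip.camera_model("wrist"); i=manip.camera("wrist")
M=R.as_matrix()
for lz in(-.030,-.033):
    L=np.array([p+M@np.array([u,v,lz]) for u in(.07,-.07) for v in(-.028,.028)])
    print(np.round(cv2.fisheye.projectPoints(L[:,None],np.array(m["rvec"],float),np.array(m["tvec"],float),np.array(m["intrinsics"]),np.zeros(4))[0][:,0]))
cv2.imwrite("pics/w10.png",cv2.resize(i[130:450,180:460],None,fx=1.8,fy=1.8))
E
python3 to.py .667 -.010 .138 -10
```

```text
clock: 37.23
ee_pos: [0.6668, -0.0106, 0.1374]
orientation: [0.0, 0.996, -0.089, 0.001]
ft_force: [-0.8, -0.3, -7.6]
opening: 0.645
[[225. 157.]
 [420. 157.]
 [259. 481.]
 [382. 480.]]
[[223. 158.]
 [422. 158.]
 [259. 486.]
 [382. 485.]]
t 37.28 p [ 0.6669 -0.0104  0.1374] yaw -10.14 tilt [ 0.06 -0.02] F [ 0.11 -0.64 -7.63] T [ 0.023 -0.033 -0.015] op 0.65
shift [ 0.   -0.02 -0.03] turn [ 0.   -0.01 -0.03] q7 -1.75
```

View pics/w10.png

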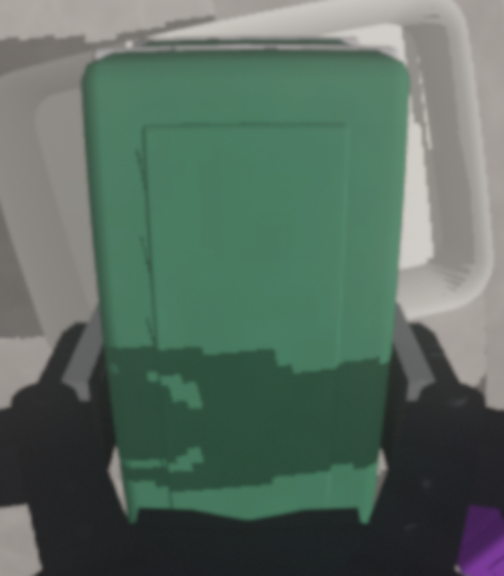

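Run:
```python
from h import *
from scipy.optimize import least_squares
from scipy.spatial.transform import Rotation as Rt
s,p,R=tool(); m=manip.camera_model("wrist"); M=R.as_matrix()
def P(L):
    L=np.array([p+M@l for l in L]); return cv2.fisheye.projectPoints(L[:,None],np.array(m["rvec"],float),np.array(m["tvec"],float),np.array(m["intrinsics"]),np.zeros(4))[0][:,0]
obs=[(250,296.7-0,237,401),(0,408,251,387)]
def f(v):
    pit,lz,oy,yaw,ox=v
    Q=Rt.from_euler("zy",[yaw,pit]).as_matrix(); o=np.array([ox,oy,0])
    u=np.linspace(.0685,-.06,60)
    l=P([o+Q@[a,-.0265,lz] for a in u]); r=P([o+Q@[a,.0265,lz] for a in u])
    e=[l[0,0]-227,r[0,0]-408,l[0,1]-159,r[0,1]-160]
    for _,row,xl,xr in obs: e+=[np.interp(row,l[:,1],l[:,0])-xl,np.interp(row,r[:,1],r[:,0])-xr]
    e+=[ox/.003]
    return e
r=least_squares(f,[0,-.03,0,0,0],x_scale=[.02,.002,.002,.02,.002])
print("pitch deg",np.degrees(r.x[0]),"lz",r.x[1],"oy",r.x[2],"yaw",np.degrees(r.x[3]),"ox",r.x[4],np.round(r.fun,1))
```

```text
pitch deg 0.23085448796732436 lz -0.027965066840515408 oy -0.0009849448423947659 yaw -0.2796827428968587 ox 0.0007274881908814973 [ 0.3  0.7  0.9 -0.9  0.  -0.9 -0.4  0.2  0.2]
```

Run:
```python
from h import *
manip.camera("top"); s=manip.observe(); print(s["clock"],np.round(s["ee_pos"],4),np.abs(s["qvel"]).max(),s["opening"],np.round(s["ft_force"],1))
manip.job_done()
```

```text
37.3333 [ 0.6668 -0.0104  0.1373] 0.0017539240764723504 0.6459608379042606 [ 0.6 -0.3 -8.4]
the job is handed in; nothing more can be done
```

I shook all three tins from left to right and put the left and middle ones back. I judged the right-hand tin to be the rattler and handed in at 37.3 s, holding it over the tray.

- **Which tin has the ball:** I decided this from the change in balance when each tin was tilted lengthwise, not from the shake readings. The right tin's balance jumped by about 0.1 N m between one tilt and the other, and two repeats agreed. The left and middle tins showed no clear jump, but I took fewer readings on them and the torque signal is noisy.
- **Tins put back:** in the wrist camera, the left tin is about 2 mm and half a degree from where it started, and the middle tin is under 1 mm away. Setting each one down pressed it onto the worktop with about 40 to 46 N at the wrist for a moment. That is well under the 120 N wrist limit. It went through the held tin, not the arm or gripper body, so I don't think the 40 N pressing limit applies.
- **Final hold:** the tin is within about 1 mm of the tray centre I measured from the top camera. It is level to about 0.3°, lid up, with its underside about 99 mm above the tray floor. Joint speeds were near zero at hand-in.
- **Everything else:** the final pictures show no other object out of place. The arm hid the middle of the scene from the top camera, but the side view showed it clear.

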